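Roll the tea tin onto its strip

ROBOT

A 7-joint arm with a two-finger parallel gripper is mounted at the origin on the work surface. World frame = base frame: x ahead of the robot, y to its left, z up, the work surface at z = 0. Lengths are in m, angles in rad, forces in N, time in s.
With the tool pointing down it reaches from about 0.425 to 0.8 m from the base axis. Payload 8.3 kg.
Tool frame: the origin (TCP) lies at the very end of the fingers, on their centre line; the grasp point (between the pads) lies 19 mm behind it; z points along the fingers, y is the direction in which the jaws open and shut (so a half turn about z gives the same grasp; the last joint's range is limited). The gripper opens to 85 mm and grips with 20 to 120 N. Pads are 22 mm wide; open, the fingers measure 114 mm over their backs; the gripper's body (76 mm by 85 mm) begins 54 mm behind the grasp point. The pads swing forward as they close: fully open they stand 13 mm farther back than shut.
Start: joints at [1.105, 0.383, 0.016, 1.37, -0.006, 1.388, -0.046], TCP at [0.245, -0.575, 0.231] pointing down, gripper open.
Joint ranges: [-2.95, 2.95], [-0.25, 2.06], [-1.52, 1.56], [0.18, 2.33], [-1.44, 4.58], [0.02, 2.06], [-3.01, 3.01]. Speed limits (rad/s): [2.39, 2.39, 3.01, 3.01, 3.14, 3.14, 3.14].

INTERFACE

Orientations are given as a unit quaternion [x, y, z, w].
In Python, from station import r gives the robot as it stands. The module is installed in compiled form; this text tells all that it offers.
- The arm moves only by the tool carry_out, never from a script. Its arguments are lists of equal length, an entry for each row: "linear": the shift along the tool's x, y, z in m, a list of three; "turn": the turn about the tool's z in rad; "hand": the finger opening in m, from 0 to 0.0854. In form: {"linear": [[x, y, z], ...], "turn": [turn, ...], "hand": [hand, ...]}. A call has 1 to 12 rows; each row shifts and turns the commanded pose from where the row before left it, along the tool's axes as they then stand; what a row does not reach is not made up. A row lasts 1/10 s, in which the tool goes at most 50 mm and 8.59 degrees, less where a joint would pass 70% of its speed; a pose out of reach is approached as far as the arm can. A call with a gripper value outside its range is refused whole. The fingers move at their own pace and stop on an object; the grip force is fixed at half the most. Time passes only in rows, so rows that do not move let the fingers close. It gives the time, the measured TCP pose, the force and the opening at its end, in the units of the state.
- r.read_state(): the state, without advancing time (a new reading comes with each control period).
- r.get_image(name): name is "scene" or "top" or "wrist"; returns the picture (420x560x3 uint8, red, green, blue); there is no depth.
- r.camera_model(name): a dict with "mtx" (3x3 intrinsics, pixels), "k1" (the pictures are not rectified: a ray, as slopes to the right and down, at radius r is drawn at 1 + k1 r^2 times it, then the intrinsics apply), "R" (3x3) and "t" (3): a world point X has camera coordinates R X + t; the wrist camera has in their place "hand_eye" (4x4, takes a point from camera to tool coordinates, whose origin is the TCP and whose axes are the flange's). Camera axes: x right, y down, z forward; pixel columns grow to the right and rows downward; lengths in m; the calibration is good to about 2 mm. A picture is of the moment at which its call begins: read the wrist's pose just before it. camera_model takes no time and is no camera call.
- r.finish_job(): hands the job in, once; it reports no verdict.
The state is a dict: "time_s": time; "qpos": joint angles; "joint_velocities": joint speeds; "effort": joint torques, N m; "ee_pos": TCP position; "orientation": TCP orientation; "wrist_force": force on the tool from outside, world axes, zero at the start; "torque": the same for the moment, N m; "gripper_width": finger opening in m.
Only numpy, scipy, OpenCV 4.12 (cv2) and the standard library are available. Lean on these libraries where they do the work, as an engineer would, in place of code of your own. Each camera call takes 0.05 s, during which the arm holds its last target. There are 200 camera calls.

TASK

The full tea tin lies on its side on the tea board, off its place. With the fingertips on the upper half of the tin, roll it along the board until it comes to rest lying on the flush dark strip, in line with it: the line on which the tin rests is on the strip and both of its ends are within the strip's length. Do not grip, lift or slide the tin, do not reach down below its middle height while touching it, and leave the other things where they are; finish clear of everything.

Things in the scene. Friction and masses are not known exactly. Their poses are not given: they have to be found in the camera images.
- tea_tin: metal tea tin, cylinder 70 mm thick, 110 mm long, about 0.3 kg, lying on the board. Origin at its centre, 47 mm above the table (top at 82 mm); x is its long axis, y and z turn as it rolls (z up at the start). Slippery (friction 0.25): pushed from behind, 5 to 25 mm above its middle, it rolls, slipping past the fingertips (higher up they may jam); let go at 40 mm/s it runs on some 15 mm, at 20 mm/s some 4 mm.
- strip: thin dark walnut strip let in flush across the pale tea board, fixed, 200 mm long (its x axis) and 40 mm wide (its y axis). Origin at its centre on the board's upper face, 12 mm above the table. The tin starts 120 to 180 mm from it along its y axis, on either side, parallel to it within about 6 degrees.
- tea_board: flat pale wooden board, 240 mm (x) by 340 mm (y) by 12 mm thick, fixed to the table. Origin at the centre of its underside, on the table; its axes are parallel to those of the strip.
- king: loose red plastic chess king, 20 mm wide, 47 mm tall, standing on the far (+x) margin of the tea board; origin at the centre of its foot. Leave alone.
- pawn: loose red plastic chess pawn, 18 mm wide, 27 mm tall, standing on the near (-x) margin of the tea board; origin at the centre of its foot. Leave alone.
- glass_holder: loose stainless steel tea glass holder, 72 mm across with a side handle, 60 mm tall, on the table beyond the board; origin at the centre of its underside. Leave alone.
- saucer: loose empty white ceramic saucer, 124 mm across, 18 mm high, on the table past the -y end of the board; origin at the centre of its underside. Leave alone.
- sugar_jar: loose white sugar jar with a wooden cap, 64 mm across, 85 mm tall, on the table past the +y end of the board; origin at the centre of its underside. Leave alone.

How it is judged:
By the outcome, as a careful person would: the job done as asked, in the order asked, and still so for the second after the job is handed in, with the robot touching nothing.
It also fails if it takes over 45 s, if anything falls off the work surface, if the arm or the gripper's body presses on something with over 40 N, if the wrist force passes 120 N, or if a joint passes its speed limit or range.

## Working session

There is one attempt and no reset: what is moved stays moved. The work goes in short steps, Python scripts to look and compute and a tool call to move; the robot and the scene stay as the last step left them, time stands still between calls to the robot, and variables do not carry over. Pictures are saved under pics/ and viewed, about 8 in all and at most 12, crops included, and the job is handed in when it is done.

Besides the shell and the picture viewer there is one more tool, called as name(argument=value, ...), one argument or row to a line, values as JSON. carry_out: Moves the arm, as the interface text tells. Its arguments: {"type":"object","properties":{"linear":{"type":"array"},"turn":{"type":"array"},"hand":{"type":"array"}},"required":["linear","turn","hand"]}

```bash
mkdir -p pics
python3 - <<'E'
from station import r
import cv2
s=r.read_state()
print(s['time_s'],s['ee_pos'],s['orientation'],s['gripper_width'])
for n in("top","scene"):
    cv2.imwrite(f"pics/{n}0.png",r.get_image(n)[:,:,::-1])
    print(n,r.camera_model(n))
E
```

```text
0.0 [ 0.2448341  -0.57449346  0.23023811] [ 9.79780029e-01  2.00075174e-01 -2.11500593e-04 -9.87693741e-04] 0.08531812516075792
top {'mtx': array([[444.93969934,   0.        , 281.06420312],
       [  0.        , 444.93969934, 202.85124378],
       [  0.        ,   0.        ,   1.        ]]), 'k1': -0.10552286874877485, 'R': array([[ 0.02018419, -0.99971983, -0.01236372],
       [-0.98879545, -0.01813117, -0.1481716 ],
       [ 0.14790592,  0.01521591, -0.98888438]]), 't': array([0.01218904, 0.61478537, 0.93857168])}
scene {'mtx': array([[451.49851196,   0.        , 283.2078762 ],
       [  0.        , 451.49851196, 216.23498041],
       [  0.        ,   0.        ,   1.        ]]), 'k1': 0.03342872006072015, 'R': array([[ 0.0670888 ,  0.99761722,  0.01609274],
       [ 0.80438395, -0.04453732, -0.59243808],
       [-0.5903097 ,  0.0526907 , -0.80545524]]), 't': array([-0.05257699, -0.4573542 ,  1.21440317])}
```

View pics/top0.png

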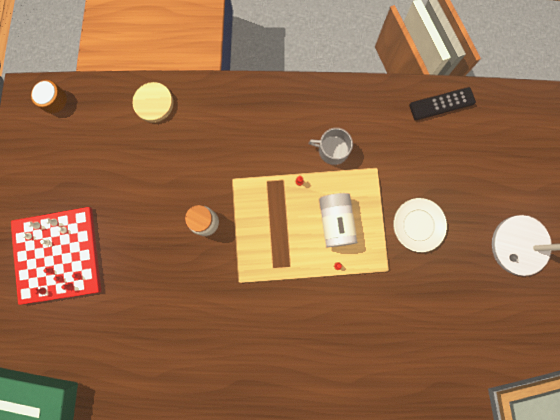

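View pics/scene0.png

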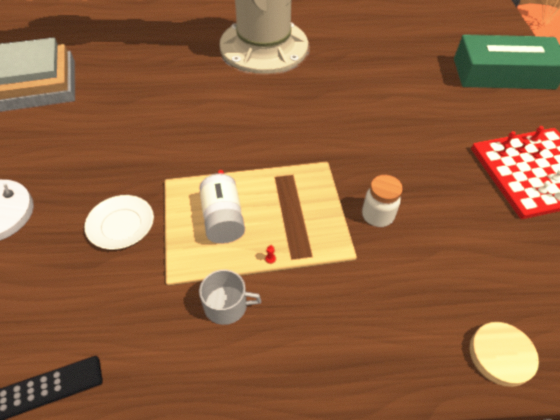

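```bash
cat > h.py <<'E'
import numpy as np, cv2
from station import r
def cast(n,uv,z):
    c=r.camera_model(n);K=c['mtx']
    uv=np.atleast_2d(np.array(uv,float))
    d=(uv-K[:2,2])/[K[0,0],K[1,1]]; u=d.copy()
    for _ in range(20): u=d/(1+c['k1']*(u**2).sum(1,keepdims=True))
    D=np.c_[u,np.ones(len(u))]@c['R']; C=-c['R'].T@c['t']
    return C+D*((z-C[2])/D[:,2])[:,None]
E
python3 - <<'E'
import cv2,numpy as np
from h import *
im=cv2.imread("pics/top0.png"); hsv=cv2.cvtColor(im,cv2.COLOR_BGR2HSV)
H,S,V=cv2.split(hsv)
roi=np.zeros_like(H); cv2.fillConvexPoly(roi,np.array([[237,182],[374,173],[382,267],[242,277]]),255)
def big(m):
    c,_=cv2.findContours(m,0,2); return max(c,key=cv2.contourArea)
strip=big(((V<130)&(H<30)&(roi>0)&(np.arange(560)[None]<295)).astype(np.uint8)*255)
b=cv2.boxPoints(cv2.minAreaRect(strip)); print('strip px',b.round(1).tolist()); print(cast("top",b,.012).round(4))
board=big(((S>60)&(V>150)&(H>10)&(H<30)).astype(np.uint8)[150:300,220:400].copy())
tin=big((((S<70))&(roi>0)).astype(np.uint8)*255)
b=cv2.boxPoints(cv2.minAreaRect(tin)); print('tin px',b.round(1).tolist()); print(cast("top",b,.047).round(4))
red=(((H<6)|(H>174))&(S>150)&(roi>0)).astype(np.uint8)
n,l,st,c=cv2.connectedComponentsWithStats(red)
for i in range(1,n):
    if st[i,4]>8: print('red',st[i],c[i].round(1),cast("top",[c[i]],.03).round(4))
v=cv2.resize(im[160:290,225:395],None,fx=4.5,fy=4.5,interpolation=2)
for q,col in((cv2.boxPoints(cv2.minAreaRect(strip)),(255,0,0)),(b,(0,0,255))):
    cv2.polylines(v,[np.int32((q-[225,160]+.5)*4.5)],True,col,1)
cv2.imwrite("pics/crop0.png",v)
E
```

```text
strip px [[276.0, 182.0], [277.0, 181.0], [277.5, 181.5], [276.5, 182.5]]
[[0.6679 0.0372 0.012 ]
 [0.6703 0.035  0.012 ]
 [0.6691 0.0338 0.012 ]
 [0.6668 0.036  0.012 ]]
tin px [[318.6000061035156, 195.89999389648438], [348.70001220703125, 191.3000030517578], [356.5, 242.6999969482422], [326.3999938964844, 247.3000030517578]]
[[ 0.6314 -0.0588  0.047 ]
 [ 0.6429 -0.1256  0.047 ]
 [ 0.5292 -0.1425  0.047 ]
 [ 0.5182 -0.0768  0.047 ]]
red [296 178   7   7  41] [299.1 180.9] [[ 0.6679 -0.0157  0.03  ]]
red [335 263   7   7  35] [337.6 265.7] [[ 0.4788 -0.1033  0.03  ]]
```

View pics/crop0.png

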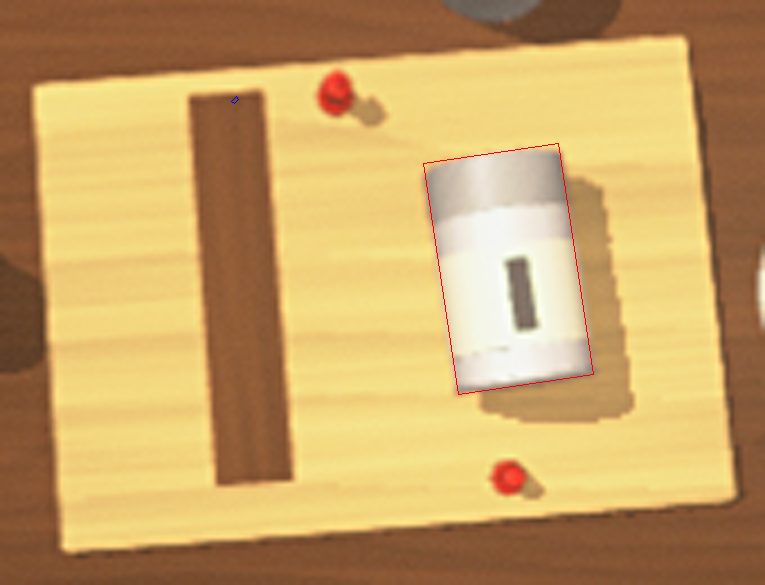

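Run:
```python
from h import *
f=lambda p:np.array(p)/4.5+[225,160]-np.array([.5,.5])
s=cast("top",f([(190,96),(263,91),(292,479),(216,485)]),.012);print(s.round(4),s.mean(0).round(4))
b=cast("top",f([(34,86),(686,38),(737,498),(64,552)]),.012);print(b.round(4),b.mean(0).round(4))
print([np.linalg.norm(b[i]-b[i-1]).round(4) for i in range(4)])
d=(s[0]+s[1]-s[2]-s[3]);print('strip ang',np.degrees(np.arctan2(d[1],d[0])))
d=(b[0]+b[1]-b[2]-b[3]);print('board ang',np.degrees(np.arctan2(d[1],d[0])))
d=(b[0]+b[3]-b[2]-b[1]);print('board ang y',np.degrees(np.arctan2(-d[0],d[1])))
# tin: silhouette lines from the two sides, at far end and near end; label contact pts
t=np.array([[318.6,195.9],[348.7,191.3],[356.5,242.7],[326.4,247.3]])
a=cast("top",[(t[0]+t[1])/2,(t[2]+t[3])/2],.047);d=a[0]-a[1];print('tin',a.mean(0),np.linalg.norm(d),np.degrees(np.arctan2(d[1],d[0])))
print("scene: tin axis ends approx", cast("scene",[(221,210)],.047), "king foot",cast("scene",[(270,261),],.012),"pawn head",cast("scene",[(221,172)],.036))
```

```text
[[0.6703 0.0587 0.012 ]
 [0.6736 0.0213 0.012 ]
 [0.4766 0.003  0.012 ]
 [0.4728 0.0408 0.012 ]] [0.5733 0.0309 0.012 ]
[[ 0.6742  0.1392  0.012 ]
 [ 0.7056 -0.1966  0.012 ]
 [ 0.4707 -0.2199  0.012 ]
 [ 0.438   0.1158  0.012 ]] [ 0.5721 -0.0404  0.012 ]
[np.float64(0.2373), np.float64(0.3372), np.float64(0.236), np.float64(0.3373)]
strip ang 5.2437645881656145
board ang 5.654269285922513
board ang y 5.458548031495541
tin [ 0.58043135 -0.10086706  0.047     ] 0.11475394802981553 8.74811188195948
scene: tin axis ends approx [[ 0.58339264 -0.10140741  0.047     ]] king foot [[ 0.6756884  -0.01652727  0.012     ]] pawn head [[ 0.48025953 -0.10386345  0.036     ]]
```

Tin centre is at about (0.580, −0.101), with its axis 3° off the strip. It has to roll 132 mm towards +y, and the king and pawn are clear of its ends. Next I go to a standoff behind it, at −y.

carry_out(
  linear=[
    [0.04,-0.019,0],
    [0.04,-0.019,0],
    [0.04,-0.019,0],
    [0.04,-0.019,0],
    [0.04,-0.019,0],
    [0.04,-0.019,0],
    [0.04,-0.019,0],
    [0.04,-0.019,0],
    [0.04,-0.019,0],
    [0.04,-0.019,0],
    [0.04,-0.019,0],
    [0.035,-0.019,0],
  ],
  turn=[0,0,0,0,0,0,0,0,0,0,0,0],
  hand=[0.085,0.085,0.085,0.085,0.085,0.085,0.085,0.085,0.085,0.085,0.085,0.085],
)

```text
time_s: 1.3
ee_pos: [0.5936, -0.177, 0.2308]
orientation: [0.98, 0.2, -0.0, -0.0]
wrist_force: [0.1, -0.1, -0.2]
gripper_width: 0.0847
```

carry_out(
  linear=[
    [0,0,0],
    [0,0,0],
    [0,0,0],
    [0,0,0.01],
    [0,0,0.02],
    [0,0,0.02],
    [0,0,0.02],
    [0,0,0.02],
    [0,0,0],
    [0,0,0],
    [0,0,0],
    [0,0,0],
  ],
  turn=[-0.12,-0.12,-0.12,-0.12,-0.12,-0.12,-0.12,-0.12,-0.12,-0.12,-0.12,0],
  hand=[0.085,0.085,0.085,0.085,0.085,0.085,0.085,0.085,0.085,0.085,0.085,0.085],
)

```text
time_s: 2.5
ee_pos: [0.5923, -0.1791, 0.1407]
orientation: [0.651, 0.759, -0.0, -0.001]
wrist_force: [-0.2, 0.5, 0.9]
gripper_width: 0.0847
```

Run:
```python
from h import *
from scipy.spatial.transform import Rotation as R
s=r.read_state();print(s['time_s'],s['ee_pos'],R.from_quat(s['orientation']).as_matrix().round(4),s['qpos'],s['wrist_force'])
w=r.get_image("wrist")[:,:,::-1];t=r.get_image("scene")[:,:,::-1]
v=np.hstack([w,cv2.resize(t[130:330,80:400],(672,420))]);cv2.imwrite("pics/ws1.png",cv2.resize(v,None,fx=.64,fy=.64,interpolation=3))
```

```text
2.5 [ 0.5922538  -0.17906037  0.14070004] [[-1.532e-01  9.882e-01 -1.000e-03]
 [ 9.882e-01  1.532e-01  5.000e-04]
 [ 7.000e-04 -9.000e-04 -1.000e+00]] [ 0.58543173  0.46972823 -0.47014371  1.49685464  0.21903086  1.22856711
  0.23898953] [-0.19283373  0.49420318  0.86064519]
```

View pics/ws1.png

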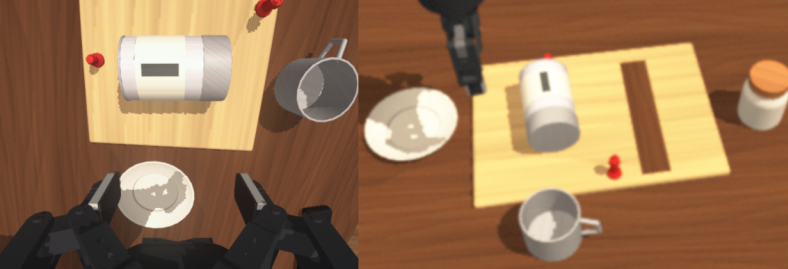

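The tool is lined up with the tin (yaw 98.8°), and the finger pair spans the tin symmetrically. I'll descend to TCP z = 0.050, which puts the open tips at about 0.063, 16 mm above the tin's middle.

carry_out(
  linear=[
    [0,0,0.023],
    [0,0,0.023],
    [0,0,0.023],
    [0,0,0.022],
    [0,0,0],
    [0.008,0,0],
    [0.008,0,0],
    [0.006,0,0],
    [0.003,0,0],
    [0.002,0,0],
    [0,0,0],
    [0,0,0],
  ],
  turn=[0,0,0,0,0,0,0,0,0,0,0,0],
  hand=[0.0854,0.0854,0.0854,0.0854,0.0854,0.0854,0.0854,0.0854,0.0854,0.0854,0.0854,0.0854],
)

```text
time_s: 3.8
ee_pos: [0.5886, -0.1526, 0.0504]
orientation: [0.652, 0.759, -0.0, 0.0]
wrist_force: [0.2, -0.1, -0.5]
gripper_width: 0.0855
```

Run:
```python
from h import *
t=r.get_image("scene")[:,:,::-1]; p=r.get_image("top")[:,:,::-1]
v=np.hstack([cv2.resize(t[140:260,140:340],(400,240)),cv2.resize(p[160:280,230:430],(400,240))]);cv2.imwrite("pics/s2.png",v)
s=r.read_state();print(s['ee_pos'],s['wrist_force'])
```

```text
[ 0.58848339 -0.15273244  0.0502673 ] [ 1.01203185 -0.31729571 -0.67450265]
```

View pics/s2.png

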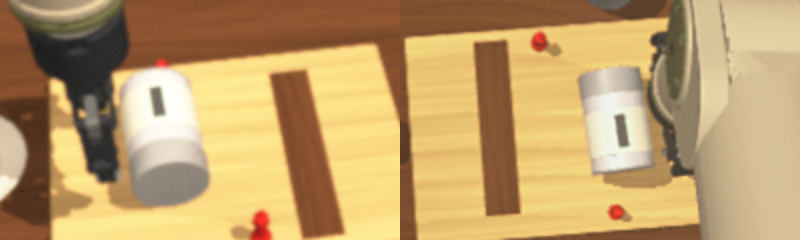

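The fingers are about 10 mm behind the tin in both views. Pushing gently now.

carry_out(
  linear=[
    [0.001,0,0],
    [0.002,0,0],
    [0.002,0,0],
    [0.002,0,0],
    [0.002,0,0],
    [0.002,0,0],
    [0.002,0,0],
    [0.002,0,0],
    [0.002,0,0],
    [0.002,0,0],
    [0.002,0,0],
    [0.002,0,0],
  ],
  turn=[0,0,0,0,0,0,0,0,0,0,0,0],
  hand=[0.0854,0.0854,0.0854,0.0854,0.0854,0.0854,0.0854,0.0854,0.0854,0.0854,0.0854,0.0854],
)

```text
time_s: 5.1
ee_pos: [0.585, -0.1294, 0.0503]
orientation: [0.651, 0.759, 0.0, -0.0]
wrist_force: [0.9, -0.2, 0.6]
gripper_width: 0.0856
```

```bash
cat >> h.py <<'E'
def tin(name,draw=None):
    im=r.get_image("top")[:,:,::-1].copy(); H,S,V=cv2.split(cv2.cvtColor(im,cv2.COLOR_BGR2HSV))
    roi=np.zeros_like(H); cv2.fillConvexPoly(roi,np.array([[237,182],[374,173],[382,267],[242,277]]),255)
    m=((S<70)&(V>90)&(roi>0)).astype(np.uint8)*255
    m[:,362:]=0
    c=max(cv2.findContours(m,0,2)[0],key=cv2.contourArea)
    b=cv2.boxPoints(cv2.minAreaRect(c)); s=r.read_state()
    v=cv2.resize(im[160:290,225:395],None,fx=4,fy=4,interpolation=2)
    cv2.polylines(v,[np.int32((b-[225,160]+.5)*4)],True,(0,0,255),1); cv2.imwrite(f"pics/{name}.png",v)
    p=cast("top",b,.047); i=np.argsort(-p[:,0]); d=(p[i[:2]].mean(0)-p[i[2:]].mean(0)); q=p.mean(0)
    print('t',s['time_s'],'tcp',s['ee_pos'].round(4),'F',s['wrist_force'].round(1))
    print('tin',q.round(4),'len',np.linalg.norm(d).round(4),'ang',np.degrees(np.arctan2(d[1],d[0])).round(1))
    a=np.radians(5.5);e=q[:2]-[.5733,.0309];print('in strip frame x,y',(e@[np.cos(a),np.sin(a)]).round(4),(e@[-np.sin(a),np.cos(a)]).round(4))
E
python3 -c "
from h import *
tin('p3')"
```

```text
t 5.15 tcp [ 0.585  -0.1289  0.0503] F [1.4 0.6 0.1]
tin [ 0.5789 -0.0913  0.047 ] len 0.1147 ang 8.7
in strip frame x,y -0.0061 -0.1222
```

View pics/p3.png

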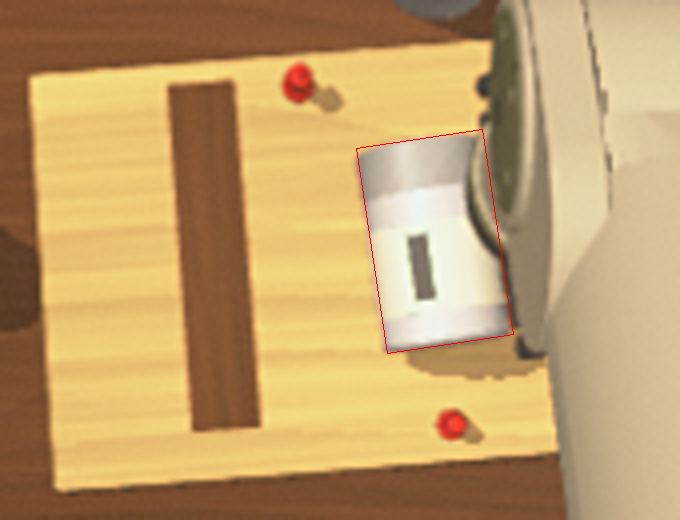

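The tin is rolling: the label has shifted, the angle is unchanged at 8.7°, and forces are about 1 N. 122 mm to go.

carry_out(
  linear=[
    [0.002,0,0],
    [0.0025,0,0],
    [0.003,0,0],
    [0.003,0,0],
    [0.003,0,0],
    [0.003,0,0],
    [0.003,0,0],
    [0.003,0,0],
    [0.003,0,0],
    [0.003,0,0],
    [0.003,0,0],
    [0.003,0,0],
  ],
  turn=[0,0,0,0,0,0,0,0,0,0,0,0],
  hand=[0.0854,0.0854,0.0854,0.0854,0.0854,0.0854,0.0854,0.0854,0.0854,0.0854,0.0854,0.0854],
)

```text
time_s: 6.35
ee_pos: [0.5798, -0.0952, 0.0503]
orientation: [0.651, 0.759, 0.0, 0.0]
wrist_force: [-0.3, -0.4, 0.9]
gripper_width: 0.0853
```

carry_out(
  linear=[
    [0.003,0,0],
    [0.003,0,0],
    [0.003,0,0],
    [0.003,0,0],
    [0.003,0,0],
    [0.003,0,0],
    [0.003,0,0],
    [0.003,0,0],
    [0.003,0,0],
    [0.0025,0,0],
    [0.002,0,0],
    [0.002,0,0],
  ],
  turn=[0,0,0,0,0,0,0,0,0,0,0,0],
  hand=[0.0854,0.0854,0.0854,0.0854,0.0854,0.0854,0.0854,0.0854,0.0854,0.0854,0.0854,0.0854],
)

```text
time_s: 7.55
ee_pos: [0.5747, -0.0622, 0.0503]
orientation: [0.651, 0.759, 0.0, 0.0]
wrist_force: [-0.5, -0.2, 0.3]
gripper_width: 0.0854
```

carry_out(
  linear=[
    [0.002,0,0],
    [0.002,0,0],
    [0.002,0,0],
    [0.002,0,0],
    [0.002,0,0],
    [0.002,0,0],
    [0.002,0,0],
    [0.002,0,0],
    [0.002,0,0],
    [0,0,0],
    [0,0,0],
    [0,0,0],
  ],
  turn=[0,0,0,0,0,0,0,0,0,0,0,0],
  hand=[0.0854,0.0854,0.0854,0.0854,0.0854,0.0854,0.0854,0.0854,0.0854,0.0854,0.0854,0.0854],
)

```text
time_s: 8.75
ee_pos: [0.572, -0.0446, 0.0503]
orientation: [0.651, 0.759, -0.0, -0.0]
wrist_force: [0.3, 0.0, 0.5]
gripper_width: 0.085
```

```bash
python3 -c "
from h import *
tin('p4')"
```

```text
t 8.8 tcp [ 0.572  -0.0447  0.0503] F [ 0.6 -0.5 -0.4]
tin [0.5633 0.01   0.047 ] len 0.1146 ang 9.2
in strip frame x,y -0.012 -0.0199
```

View pics/p4.png

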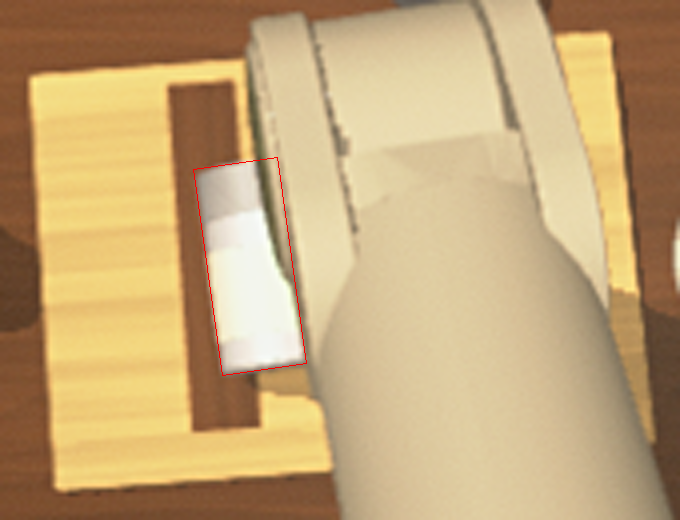

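Run:
```python
from h import *
c=r.camera_model("top");print('cam',-c['R'].T@c['t'])
a=np.radians(5.5)
for l in ([(357,149),(387,352)],[(193,170),(222,375)]):
    p=cast("top",np.array(l)/4+[225,160]-.5,.047); d=p[0]-p[1]; d/=np.linalg.norm(d)
    C=-c['R'].T@c['t']; n=np.cross(C-p[0],d); n/=np.linalg.norm(n)  # plane of sight
    off=.035/abs(n[:2]@[-d[1],d[0]]); q=p.mean(0)[:2]-off*np.array([-d[1],d[0]])
    e=q-[.5733,.0309]; print(q.round(4),off.round(4),np.degrees(np.arctan2(d[1],d[0])).round(1),(e@[np.cos(a),np.sin(a)]).round(4),(e@[-np.sin(a),np.cos(a)]).round(4))
```

```text
cam [0.46883065 0.00905118 1.01938331]
[ 0.5788 -0.0915] 0.0351 8.9 -0.0062 -0.1224
[ 0.5652 -0.0013] 0.035 9.3 -0.0111 -0.0313
```

The right edge is hidden by the arm, so I used the left edge: the tin is 31 mm short of the strip line and the gap to the fingers is about 3 mm. I'll push 29 mm at 20 mm/s, let it run on, then back off and up.

carry_out(
  linear=[
    [0.001,0,0],
    [0.002,0,0],
    [0.002,0,0],
    [0.002,0,0],
    [0.002,0,0],
    [0.002,0,0],
    [0.002,0,0],
    [0.002,0,0],
    [0.002,0,0],
    [0.002,0,0],
    [0.002,0,0],
    [0.002,0,0],
  ],
  turn=[0,0,0,0,0,0,0,0,0,0,0,0],
  hand=[0.0854,0.0854,0.0854,0.0854,0.0854,0.0854,0.0854,0.0854,0.0854,0.0854,0.0854,0.0854],
)

```text
time_s: 10.0
ee_pos: [0.5685, -0.0216, 0.0503]
orientation: [0.651, 0.759, 0.0, -0.0]
wrist_force: [-0.4, 0.1, -0.2]
gripper_width: 0.0852
```

carry_out(
  linear=[
    [0.002,0,0],
    [0.002,0,0],
    [0.002,0,0],
    [0,0,0],
    [-0.01,0,0],
    [-0.02,0,0],
    [-0.03,0,0],
    [-0.03,0,-0.02],
    [-0.02,0,-0.04],
    [0,0,-0.04],
    [0,0,0],
    [0,0,0],
  ],
  turn=[0,0,0,0,0,0,0,0,0,0,0,0],
  hand=[0.0854,0.0854,0.0854,0.0854,0.0854,0.0854,0.0854,0.0854,0.0854,0.0854,0.0854,0.0854],
)

```text
time_s: 11.2
ee_pos: [0.5849, -0.1256, 0.1514]
orientation: [0.652, 0.758, 0.0, 0.001]
wrist_force: [-0.3, 0.6, -0.8]
gripper_width: 0.0855
```

```bash
python3 -c "
from h import *
tin('p5')
cv2.imwrite('pics/s5.png',r.get_image('scene')[:,:,::-1])"
```

```text
t 11.25 tcp [ 0.584  -0.1252  0.15  ] F [ 0.9 -0.4  0.2]
tin [0.5608 0.027  0.047 ] len 0.116 ang 8.7
in strip frame x,y -0.0128 -0.0027
```

View pics/p5.png

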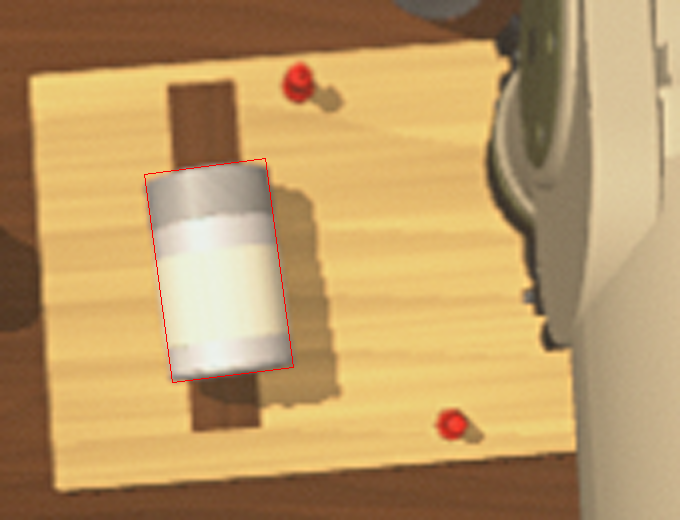

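View pics/s5.png

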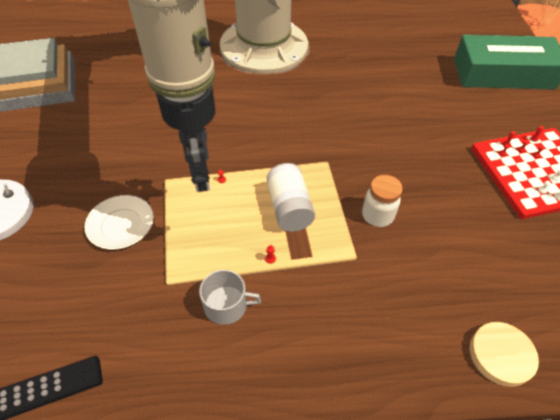

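carry_out(
  linear=[
    [0,0,-0.02],
    [0,0,-0.02],
    [0,0,0],
    [0,0,0],
    [0,0,0],
    [0,0,0],
    [0,0,0],
    [0,0,0],
  ],
  turn=[0,0,0,0,0,0,0,0],
  hand=[0.0854,0.0854,0.0854,0.0854,0.0854,0.0854,0.0854,0.0854],
)

```text
time_s: 12.1
ee_pos: [0.5841, -0.1246, 0.1898]
orientation: [0.651, 0.759, -0.0, -0.0]
wrist_force: [-0.1, -0.8, -0.5]
gripper_width: 0.0855
```

```bash
python3 -c "
from h import *
tin('p6')
print(r.finish_job())"
```

```text
t 12.15 tcp [ 0.5842 -0.1246  0.19  ] F [0.4 0.2 0.3]
tin [0.5608 0.0273 0.047 ] len 0.1159 ang 9.0
in strip frame x,y -0.0128 -0.0024
the job is handed in; nothing more can be done
None
```

I rolled the tin about 130 mm along the board onto the dark strip and handed the job in at 12.15 s. I pushed it with the open fingertips, held about 16 mm above its middle, in two short stages. The wrist force readings stayed around 1 N.

- **Position:** the last check put the tin's centre 2.4 mm short of the strip's centre line and 13 mm along it. The line it rests on lies about −6 to +1 mm across the strip, whose half-width is 20 mm. Its ends lie at −68 and +42 mm, inside the strip's ±100 mm.
- **At rest:** two measurements 0.9 s apart agreed to 0.3 mm. The arm ended clear, with its tip at 0.19 m.
- **Other things:** in the last pictures the king, pawn, glass holder, saucer and sugar jar were where they started.
- **Not perfect:** I left the tin's starting skew of about 3.3° to the strip uncorrected. One reading partway, with the arm hiding part of the tin, came out about 11 mm off, so I remeasured from the visible edge. The fingertip height relies on the stated 13 mm setback of the open fingers; I did not measure it separately.

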